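Close a core tray with its tongued cover board

TASK

Close the core tray: pick up the loose cover board, angle its tongue into the groove of the board that already lies on the back of the tray, feel it home, then lower the board flat onto the tray's rim so that the joint locks, square to the tray, and let go. Do it without forcing or banging the boards, and leave the core plugs and the other things on the bench alone.

Things in the scene. Friction and masses are not known exactly. Their poses are not given: they have to be found in the camera images.
- core_tray: Low open wooden tray fixed on the bench, 160 x 160 mm, with two core plugs inside. Origin: centre of its underside; x from front wall to back, z up. Rim level at z = 46 mm (front wall 20 mm thick, others 12). On the back of the rim lies an 18 mm thick back board, y -75 to 75, z 46 to 64, its grooved edge facing -x, held firmly: it does not give.
- groove_nominal (a point): Point of the tray at x = 30, y = 0, z = 46 mm (rim height), axes as the tray's: where the back board's grooved edge nominally stands. The board was set by hand: its real edge is parallel to this but up to 9 mm nearer or farther in x. That is not measured: feel or see it.
- groove_mouth (a point): Point of the tray 12 mm above groove_nominal. Profile of the back board, u = x from its REAL edge, h above the rim: upper lip, flat face at u = 0 from h 12 to 18; groove from h 3 to 12, 10 mm deep; lower lip h 0 to 3, reaching out to u = -18; on it a round bead, radius 3, centre u = -15, h = 5 (top at h 8).
- cover_board: Loose wooden cover board, 100 (x) x 150 (y) x 18 mm, about 0.25 kg, flat on the bench, tongue to the back. Origin: centre of the underside of its body; +x to the tongue. The underside (z 0) ends at x = 31; beyond it only the top skin (z 10 to 18) runs on to the top edge at x = 50. Locked, the underside lies on the rim, origin 51 mm before the real groove edge, with about 2 mm of play.
- batten (a point): Centre of the upright grip batten on the cover board: board x = 0, y = 0, z = 36 mm. The batten is 14 mm thick (x), 70 mm long (y) and stands from z 18 to 54 mm. Clasp it from above, fingers closing along board x, fingertips just over the board's top face.
- nose (a point): Centre of the locking nose under the tongue's root: board x = 44, z = 6.5 mm; rounded, radius 3 mm (underside z = 3.5). Held flat, the nose meets the bead and the tongue cannot enter. Pitched 0.45 rad, tongue down, it clears the bead; as the board is turned down flat about the groove's upper edge (u = 0, h = 18) it drops behind the bead and locks.
- tongue_tip (a point): Middle of the rounded tongue tip (radius 3 mm, 136 mm wide in y): board x = 55, y = 0, z = 8.5 mm. Pitched 0.45 rad it enters over the bead and under the upper lip with this point at h about 8 mm, until the board's top edge meets the lip (tip then near u = 0). Locked it is 54.5 mm above the tray's underside.
- near_edge (a point): Middle of the cover board's lower front edge: cover_board x = -50, y = 0, z = 0 mm. Locked it lies at rim height, 46 mm above the tray's underside.
- core_plug_1: dark grey core plug, 25 mm across, 36 mm high, standing in the tray; origin under its centre
- core_plug_4: light core plug, 25 mm across, 30 mm high, standing in the tray; origin under its centre
- vial_0: bystander: capped sample vial, 25 mm across, 58 mm high, standing on the bench; origin under its centre
- petri_dish: bystander: petri dish with grains, 60 mm across, 14 mm high; origin under its centre
- pocket_lens: bystander: folding hand lens, 26 x 58 x 12 mm, lying; origin under its centre

How it is judged (in metres and radians):
On the way:
1. the board's tongue is in the mouth of the groove with the board tilted, tongue down, by 0.12 rad or more (angle between cover_board's own z axis and vertical above 0.12 rad and x of tongue_tip in the frame of core_tray between 0.016 and 0.05 m and z of tongue_tip in the frame of core_tray below 0.0575 m and z of near_edge in the frame of core_tray above 0.055 m), for 0.1 s.
At the end, for the whole second after the job is handed in: The board lies flat and still on the rim: tongue tip 52.5 to 56.5 mm and front edge 44 to 47.5 mm above the tray's underside, tilt under 0.03 rad, tongue locked in the groove (tip at tray x over 21 mm), centred within 8 mm in y and square within 0.04 rad (z of tongue_tip in the frame of core_tray between 0.0525 and 0.0565 m and z of near_edge in the frame of core_tray between 0.044 and 0.0475 m and x of tongue_tip in the frame of core_tray above 0.021 m and angle between cover_board's own z axis and vertical below 0.03 rad and y of cover_board in the frame of core_tray between -0.008 and 0.008 m and angle between the x axis of cover_board and the x axis of core_tray, either way round below 0.04 rad and linear speed of cover_board below 0.01 m/s); the robot touches nothing.
It fails at once if the board is forced: over 45 N between it and the tray with its back board while it is still tilted by more than 0.05 rad (contact force between cover_board and core_tray above 45 N and angle between cover_board's own z axis and vertical above 0.05 rad).
It fails at once if the board is banged or pressed down with over 100 N between it and the tray (contact force between cover_board and core_tray above 100 N).
It fails at once if a core plug in the tray is moved by more than 15 mm (distance of any of core_plug_1, core_plug_4 from where it was at the start of the episode above 0.015 m).
It fails at once if the vial, petri dish or lens is moved by more than 20 mm (distance of any of vial_0, petri_dish, pocket_lens from where it was at the start of the episode above 0.02 m).
It also fails if it takes over 48 s, if anything falls off the work surface, if the arm or the gripper's body presses on something with over 40 N, if the wrist force passes 120 N, or if a joint passes its speed limit or range.

ROBOT

A 6-joint arm with a two-finger parallel gripper is mounted at the origin on a cart in front of the work surface, level with it; the furniture and walls round the work are solid. World frame = base frame: x ahead of the robot, y to its left, z up, the work surface at z = 0. Lengths are in mm, angles in degrees, forces in N, time in s.
With the tool pointing down it reaches from about 325 to 925 mm from the base axis. Payload 3.1 kg.
Tool frame: the origin (TCP) lies at the very end of the fingers, on their centre line; the grasp point (between the pads) lies grasp_offset behind it (grasp_offset is the distance from the TCP to the grasp point, in mm); z points along the fingers, y is the line along which they close (so a half turn about z gives the same grasp; the last joint's range is limited). The gripper opens to 85 mm and grips with 20 to 120 N. Pads are 22 mm wide; open, the fingers measure 114 mm over their backs; the gripper's body (76 mm by 85 mm) begins 54 mm behind the grasp point. The pads swing forward as they close: fully open they stand 13 mm farther back than shut.
Start: joints at [61.41, 12.427, 92.441, -0, 75.132, -6.429], TCP at [235.75, 578.845, 231.3] pointing down, gripper open.
Joint ranges: [-157.48, 157.48], [-44.54, 120.13], [17.64, 146.25], [-64.5, 244.5], [7.68, 150.69], [-147.95, 147.95]. Speed limits (degrees/s): [159.86, 159.86, 180, 180, 180, 180].

INTERFACE

Orientations are given as [roll, pitch, yaw] about the fixed x, y, z axes, in that order (R = Rz(yaw) Ry(pitch) Rx(roll)).
In Python, from station import * gives the robot as it stands. Calls block until the motion is done:
- goto(position, orientation): joint-space move of the TCP to a pose.
- move_l(position, attitude=None, speed=150): straight line of the TCP; attitude=None keeps the orientation; speed is the mean speed in mm/s.
- move_j(angles): joint-space move.
- grip(opening, squeeze=None): finger opening in mm; squeeze is the grip in N (None keeps the last); returns when the fingers have stopped.
- wait(seconds).
- solve_ik(position, orientation): joint angles nearest the present ones, or None.
- get_obs(): the state.
- get_image(name): name is "scene" or "top" or "wrist"; returns the picture (384x512x3 uint8, red, green, blue); there is no depth.
- get_calibration(name): a dict with "fx", "fy", "cx", "cy" (pixels), "R" (3x3) and "t" (3): a world point X has camera coordinates R X + t; the wrist camera has in their place "mount" (4x4, takes a point from camera to tool coordinates, whose origin is the TCP and whose axes are the flange's). Camera axes: x right, y down, z forward; pixel columns grow to the right and rows downward; lengths in mm; the calibration is good to about 2 mm. A picture is of the moment at which its call begins: read the wrist's pose just before it. get_calibration takes no time and is no camera call.
A pose or a line that the arm cannot do raises Unreachable and nothing moves.
- sign_off(): hands the job in; it is judged then, once.
Trained networks look in the newest picture that a camera, given by its name, has taken for a name from the list of things; names that differ only in an ending like _2 or _b are one class to them, and where a whole thing is asked for, a point or a joint stands for the part that bears it (a point fixed in the world has none). Each returns a list of dicts, best first, with "score" (0 to 1); they miss things now and then, are a little off and sometimes report something else, mostly with a low value. They report only what shows in the picture. A call takes as long as a camera call.
- spot_in(name, camera): "extent" ([centre column, centre row, width, height] in pixels, round what is visible of it).
- regions_of(name, camera): "region" (384x512 bool, what is visible of it) and "extent" ([centre column, centre row, width, height] in pixels, round what is visible of it).
The state is a dict: "t": time; "joint_pos": joint angles; "qvel": joint speeds; "effort": joint torques, N m; "tcp_pos": TCP position; "ee_rot": TCP orientation; "wrist_force": force on the tool from outside, world axes, zero at the start; "moment": the same for the moment, N m; "grip_width": finger opening in mm; "grip_force": force on a finger pad.
Only numpy, scipy, OpenCV 4.12 (cv2) and the standard library are available. Lean on these libraries where they do the work, as an engineer would, in place of code of your own. Each camera call takes 0.05 s, during which the arm holds its last target. There are 200 camera calls.

## Working session

There is one attempt and no reset: what is moved stays moved. The work goes in short steps, each a Python script; the robot and the scene stay as the last script left them, time stands still between calls to the robot, and variables do not carry over. Pictures are saved under pics/ and viewed, at most 10 in all, crops included, and the job is handed in when it is done.

```bash
ls; mkdir -p pics; python3 - <<'E'
from station import *
import cv2,numpy as np
o=get_obs();print(o)
for c in("scene","top","wrist"):
    im=get_image(c);cv2.imwrite(f"pics/{c}0.png",im[:,:,::-1]);print(c,get_calibration(c))
    for n in("core_tray","cover_board","batten"):
        try:print(n,[(r['score'],r['extent']) for r in spot_in(n,c)[:2]])
        except Exception as e:print(e)
a=cv2.imread("pics/top0.png");cv2.imwrite("pics/top0b.png",cv2.resize(a,(800,600)))
E
```

```text
pics
{'t': 0.0, 'joint_pos': array([ 6.14092480e+01,  1.24777230e+01,  9.25300891e+01,  3.80039468e-04,
        7.51321871e+01, -6.42926553e+00]), 'qvel': array([ 0.04293304, -0.08937427,  0.03249834,  0.08666221, -0.08232518,
        0.09291397]), 'effort': array([ 1.01648857e-03, -3.96856606e+01, -3.03849149e+01, -7.26376561e-05,
        9.79876524e-03,  7.82827840e-06]), 'tcp_pos': array([235.34657032, 578.10121222, 229.94314983]), 'ee_rot': array([-1.79860922e+02, -1.60413774e-02,  1.57838396e+02]), 'wrist_force': array([-0.48353752, -0.50305684, -0.89446085]), 'moment': array([ 0.07492938,  0.06457205, -0.03625029]), 'grip_force': 0.0, 'grip_width': 85.48131135463201}
scene {'fx': 360.5180146990111, 'fy': 360.5180146990111, 'cx': 260.80590327876973, 'cy': 190.0111520938546, 'R': array([[ 0.89885798, -0.43813206,  0.00972728],
       [-0.17270186, -0.37453518, -0.91098708],
       [ 0.40277586,  0.81716809, -0.41232016]]), 't': array([-485.83104434,  138.62456653,  692.50575611])}
core_tray [(0.85, [335.4, 259.9, 116.5, 87.9])]
cover_board [(0.75, [215.6, 190.3, 54.1, 36.0]), (0.
[... 439 characters left out ...]
 [(0.97, [329.9, 185.6, 63.4, 64.0]), (0.45, [257.0, 181.6, 20.6, 6.8])]
cover_board [(0.69, [191.5, 157.2, 14.0, 11.5]), (0.57, [192.6, 218.2, 55.9, 37.7])]
batten [(0.77, [193.8, 216.8, 50.3, 35.7])]
wrist {'fx': 338.49916495912163, 'fy': 338.49916495912163, 'cx': 263.0700935614908, 'cy': 191.84478070577947, 'mount': array([[-5.62222726e-04, -9.64172837e-01, -2.65274245e-01,
         6.65271723e+01],
       [ 9.99999824e-01, -5.92190438e-04,  3.29896628e-05,
         1.01240588e+00],
       [-1.88900608e-04, -2.65274180e-01,  9.64173000e-01,
        -1.42934322e+02],
       [ 0.00000000e+00,  0.00000000e+00,  0.00000000e+00,
         1.00000000e+00]])}
core_tray []
cover_board []
batten []
```

View pics/top0b.png

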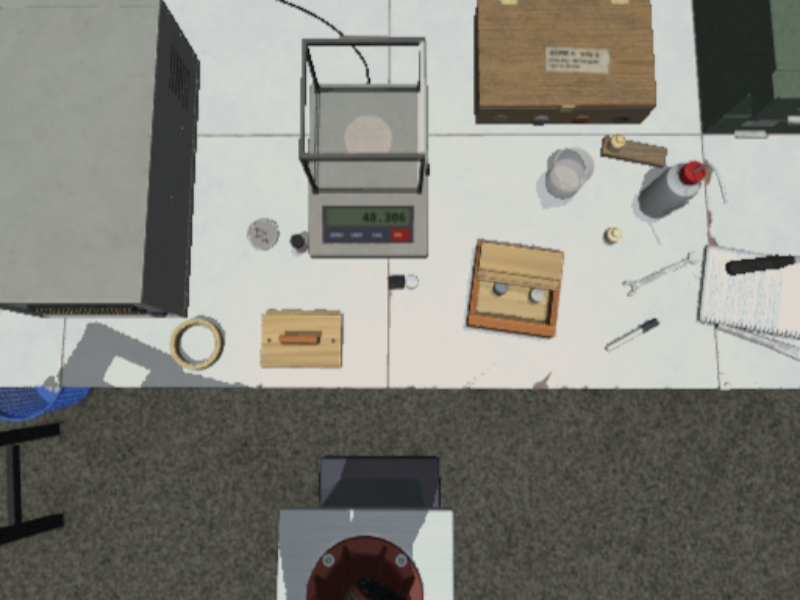

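View pics/scene0.png

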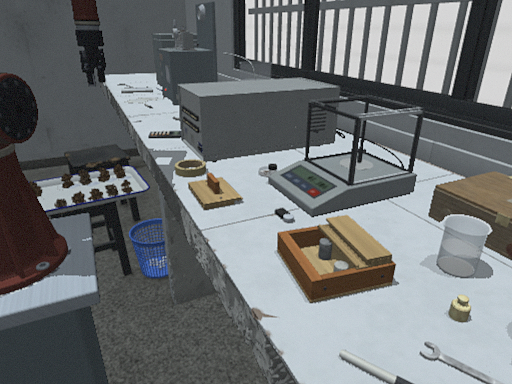

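The top view shows the board at about (302,338)/800 px with its batten along y. The tray is at (515,288)/800, slightly rotated, with the back board towards +x. The lens lies between the two, and the dish and vial are further back.

```bash
cat > h.py <<'E'
from station import *
import cv2,numpy as np
from scipy.spatial.transform import Rotation as Ro
def cam(name,obs=None):
    c=get_calibration(name);K=np.array([[c['fx'],0,c['cx']],[0,c['fy'],c['cy']],[0,0,1]])
    if name!='wrist': return K,c['R'],c['t']
    o=obs or get_obs()
    T=np.eye(4);T[:3,:3]=Ro.from_euler('xyz',o['ee_rot'],degrees=True).as_matrix();T[:3,3]=o['tcp_pos']
    M=np.linalg.inv(T@c['mount']);return K,M[:3,:3],M[:3,3]
def ray(C,uv,z):
    K,R,t=C;d=R.T@np.linalg.inv(K)@np.array([uv[0],uv[1],1.]);c=-R.T@t
    return c+d*(z-c[2])/d[2]
def proj(C,X):
    K,R,t=C;p=K@(R@np.asarray(X,float)+t);return p[:2]/p[2]
def poly(region,C,z):
    p=np.argwhere(region)[:,::-1]
    return np.array([ray(C,q,z)[:2] for q in p],np.float32)
E
python3 - <<'E'
from h import *
get_image("top");C=cam("top")
for n,z in(("core_tray",46),("cover_board",18),("batten",54),("petri_dish",10),("vial_0",40),("pocket_lens",6),("core_plug_1",30)):
    for r in regions_of(n,"top")[:2]:
        P=poly(r["region"],C,z);print(n,r['score'],r['extent'],cv2.minAreaRect(P))
for y in (150,120):
  pass
E
```

```text
core_tray 0.79 [328.6, 187.2, 63.5, 61.5] ((549.70458984375, -274.1025085449219), (166.68467712402344, 169.93785095214844), 80.9542007446289)
cover_board 0.94 [192.0, 217.9, 53.0, 35.4] ((459.5635070800781, 121.67451477050781), (105.61348724365234, 152.65785217285156), 0.09318915009498596)
batten 0.77 [193.1, 218.1, 54.1, 40.1] ((455.02978515625, 116.21167755126953), (105.07543182373047, 149.5316619873047), 0.04074712097644806)
batten 0.19 [330.7, 185.9, 65.2, 63.5] ((549.3623046875, -271.94073486328125), (161.98617553710938, 166.7589111328125), 81.73869323730469)
petri_dish 0.58 [168.6, 151.0, 16.9, 22.6] ((664.3629760742188, 204.75856018066406), (59.385520935058594, 57.60728073120117), 1.6885250806808472)
pocket_lens 0.45 [256.0, 179.5, 18.2, 4.6] ((569.8648681640625, -65.8289794921875), (21.26773452758789, 53.89133071899414), 0.018477072939276695)
core_plug_1 0.54 [319.6, 184.9, 13.2, 11.9] ((554.4186401367188, -247.599853515625), (22.609731674194336, 29.409587860107422), 44.77095413208008)
core_plug_1 0.39 [342.2, 189.9, 11.3, 10.0] ((540.4620361328125, -316.4508056640625), (29.0853328704834, 29.854400634765625), 88.35218811035156)
```

```bash
python3 - <<'E'
from h import *
goto([456,-0+120,150],[180,0,90]); wait(.3)
o=get_obs();print(o['t'],o['tcp_pos']);np.save('ob.npy',o,allow_pickle=True)
im=get_image("wrist");cv2.imwrite("pics/wb.png",im[:,:,::-1]);C=cam("wrist",o)
for n,z in(("cover_board",18),("batten",54)):
    for r in regions_of(n,"wrist")[:1]:
        print(n,r['score'],r['extent'],cv2.minAreaRect(poly(r["region"],C,z)))
goto([550,-273,220],[180,0,81.5]); wait(.3)
o=get_obs();print(o['t'],o['tcp_pos'],o['ee_rot'],o['wrist_force']);np.save('ot.npy',o,allow_pickle=True)
im=get_image("wrist");cv2.imwrite("pics/wt.png",im[:,:,::-1]);C=cam("wrist",o)
for n,z in(("core_tray",46),):
    for r in regions_of(n,"wrist")[:1]:
        print(n,r['score'],r['extent'],cv2.minAreaRect(poly(r["region"],C,z)))
E
```

```text
3.1667 [456.02934822 120.48119869 150.06190891]
cover_board 0.67 [272.2, 173.3, 137.2, 176.6] ((462.0935974121094, 123.65667724609375), (150.9738311767578, 107.48894500732422), 89.38495635986328)
batten 0.79 [270.2, 174.0, 134.4, 177.6] ((461.7750244140625, 131.925048828125), (130.4961395263672, 92.88314056396484), 89.51548767089844)
5.1333 [ 550.17867085 -272.07532986  219.96244705] [-1.79993886e+02 -6.48115211e-03  8.15777149e+01] [0.86579922 0.08707972 0.26078794]
core_tray 0.57 [268.6, 171.2, 179.5, 165.8] ((554.2293701171875, -277.4410400390625), (163.72625732421875, 159.4947509765625), 81.83429718017578)
```

View pics/wb.png

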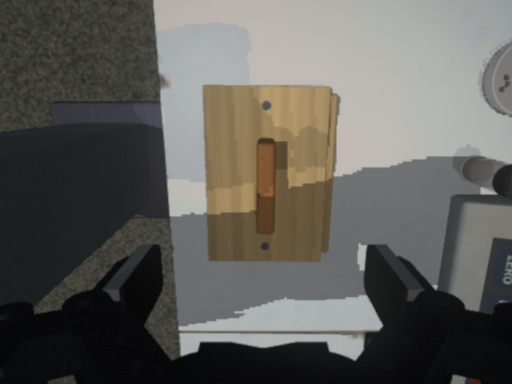

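View pics/wt.png

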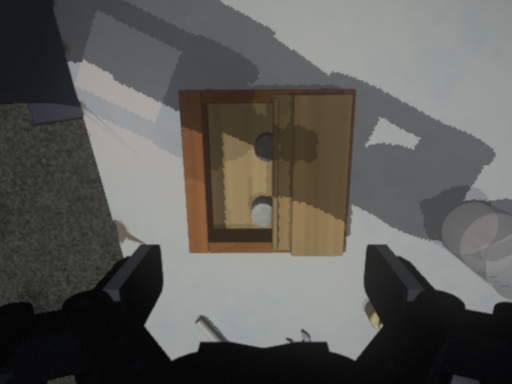

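The wrist view of the board shows top corners near (204,86), (330,87), (320,261) and (208,261), and the tongue strip to the right, towards +x. In the tray view the rim corners are near (180,90), (354,90) and (190,253). The upper lip edge runs along col ~292 and the lower lip edge along col ~273. I'll measure these.

```bash
python3 - <<'E'
from h import *
ob=np.load('ob.npy',allow_pickle=True).item();ot=np.load('ot.npy',allow_pickle=True).item()
C=cam("wrist",ob)
for n,uv,z in(("FL",(204,86),18),("BL",(330,87),18),("BR",(320,261),18),("FR",(208,261),18),("batTop",(266,139),54),("batBot",(265.5,234),54)):
    print(n,ray(C,uv,z)[:2].round(1))
C=cam("wrist",ot)
for n,uv,z in(("FL",(180,90),46),("FR",(190,253),46),("BLbb",(353,94),64),("BRbb",(343,256),64),("lipL",(293,95),64),("lipR",(291.5,256),64),("lowL",(273,96),49),("lowR",(273.5,249),49)):
    print(n,ray(C,uv,z)[:2].round(1))
for f in("wb","wt"):
    a=cv2.imread(f"pics/{f}.png")
    b=a[75:275,170:365]
    cv2.imwrite(f"pics/{f}c.png",cv2.resize(b,None,fx=3,fy=3,interpolation=cv2.INTER_CUBIC))
E
```

```text
FL [411. 198.]
BL [508.8 197.3]
BR [507.7  48.8]
FR [407.7  48.8]
batTop [458.9 161.2]
batBot [458.7  89.6]
FL [ 488.3 -186.5]
FR [ 464.7 -344.3]
BLbb [ 637.  -212.3]
BRbb [ 615.8 -361.2]
lipL [ 586.5 -205.6]
lipR [ 566.6 -353.9]
lowL [ 570.  -203.9]
lowR [ 549.8 -351. ]
```

View pics/wtc.png

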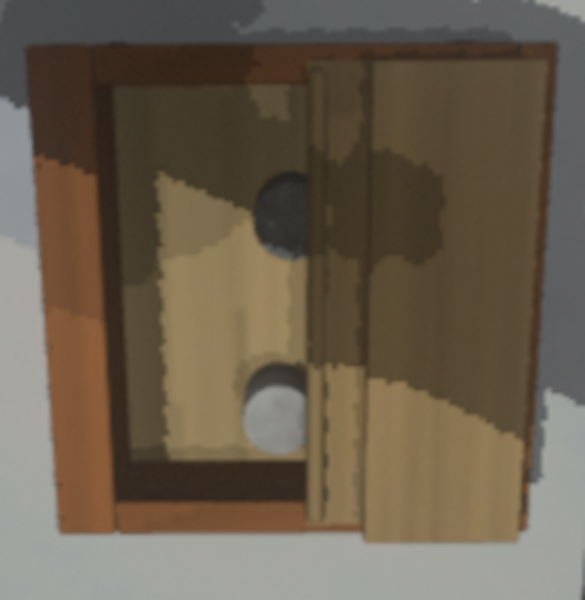

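Measured positions:

| Item | Position | Yaw | Notes |
|---|---|---|---|
| Board origin | (458.8, 124) | about -0.4° | |
| Tray origin | (555.7, -276.5) | -8° | Width 159.5 mm matches the given 160 |
| Groove edge | tray x ≈ 21.7 | – | Within the allowed 21 to 39 |

Next I'll grasp, lift, carry and pre-pose the board above the groove.

```bash
cat >> h.py <<'E'
YT=-8.0; O=np.array([555.7,-276.5,0.]); XE=21.7
RT=Ro.from_euler('z',YT,degrees=True)
ZT=20.0   # TCP height above board underside
def tcp_for(pt_board,pt_tray,th,dyaw=0,zt=None):
    """TCP pose so that board point pt_board lies at tray point pt_tray, pitched th rad tongue down"""
    RB=RT*Ro.from_euler('z',dyaw,degrees=True)*Ro.from_euler('y',th)
    ob=O+RT.apply(pt_tray)-RB.apply(pt_board)
    p=ob+RB.apply([0,0,ZT if zt is None else zt])
    return p,(RB*Ro.from_euler('z',90,degrees=True)*Ro.from_euler('x',180,degrees=True)).as_euler('xyz',degrees=True)
CORNER=np.array([50,0,18.])
def corner_pose(u,h,th,y=-.3): return tcp_for(CORNER,[XE+u,y,46+h],th)
def F(): # tray-frame force
    return RT.inv().apply(get_obs()['wrist_force'])
E
python3 - <<'E'
from h import *
for a in((-8,30,.5),(-8,20,.5),(-.3,18.3,.5),(-.3,18.3,.25),(-1,18,0)):
    p,r=corner_pose(*a);q=solve_ik(p,r);print(a,p.round(1),r.round(1),None if q is None else np.round(q,1))
goto([458.8,124,70],[180,0,89.6])
move_l([458.8,124,20],speed=80);wait(.2);f0=get_obs()['wrist_force']
print(get_obs()['tcp_pos'])
grip(5,80);wait(.2);o=get_obs();print(o['t'],o['tcp_pos'],o['ee_rot'],o['grip_width'],o['grip_force'],o['wrist_force']-f0)
move_l([458.8,124,130],speed=150);wait(.1)
o=get_obs();print(o['t'],o['grip_width'],o['wrist_force']-f0)
E
```

```text
(-8, 30, 0.5) [ 526.7 -272.7  101.7] [-151.4    0.    82. ] [-29.1  34.2  81.9  -9.9  90.8 -18.8]
(-8, 20, 0.5) [ 526.7 -272.7   91.7] [-151.4    0.    82. ] [-29.1  34.9  82.1  -9.9  90.  -18.7]
(-0.3, 18.3, 0.5) [ 534.3 -273.8   90. ] [-151.4    0.    82. ] [-28.9  35.8  80.9  -9.8  90.3 -18.5]
(-0.3, 18.3, 0.25) [ 529.4 -273.1   78.6] [-165.7    0.    82. ] [-31.2  27.   92.2  -5.8  74.1 -20.9]
(-1, 18, 0) [ 526.6 -272.7   66. ] [180.   0.  82.] [-34.2  19.6 103.    0.   57.4 -26.2]
[459.478805   124.13417548  20.67795411]
8.6583 [459.07372543 124.02329939  20.14949875] [ 1.79970479e+02 -3.52697361e-03  8.95995512e+01] 12.879126277797102 78.44058752059937 [-0.26223099  0.9106071   2.18233002]
9.6417 12.67879840514313 [-0.38137757  0.76350529 -2.73360495]
```

```bash
python3 - <<'E'
from h import *
p,r=corner_pose(-6.3,60,.5); p0=[p[0],p[1],150]
goto([500,-150,150],[180,0,82]); goto(p0,r); move_l(p,r,speed=100); wait(.3)
f0=F();np.save('f0.npy',f0);print(get_obs()['t'],f0, get_obs()['tcp_pos']-p)
for h in np.arange(30,18.9,-1.5).tolist()+[19.2]:
    move_l(corner_pose(-6.3,h,.5)[0],r,speed=60)
    f=F()-f0
    if np.linalg.norm(f)>6: print("contact",h,f);break
wait(.2);print(h,F()-f0,get_obs()['tcp_pos']-corner_pose(-6.3,h,.5)[0],get_obs()['t'])
cv2.imwrite("pics/s1.png",cv2.resize(get_image("scene")[200:320,250:410,::-1],None,fx=5,fy=5,interpolation=cv2.INTER_CUBIC))
E
```

```text
11.9333 [-0.41320547 -0.67565238 -3.29679594] [ 0.25266731 -0.14243382  0.68236238]
19.2 [ 0.02268539  1.18584145 -0.12312476] [ 0.03003823 -0.00826677  0.01733093] 14.7833
```

View pics/s1.png

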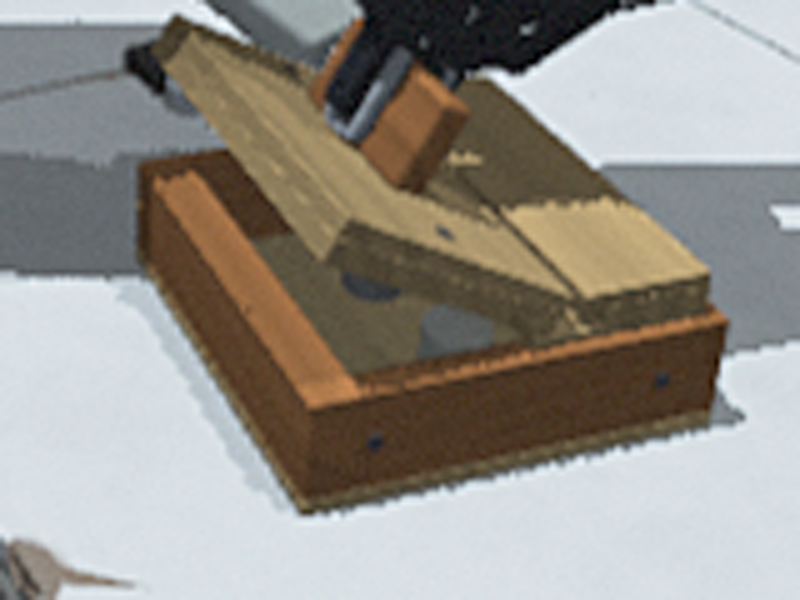

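The view shows the tilted board with its tongue close in front of the back board's edge (about (490,200) to (580,300) in the crop). It is not touching. Next I'll feel forward.

```bash
python3 - <<'E'
from h import *
f0=np.load('f0.npy');u=-6.3;h=19.2
while u<4:
    u+=.5; hh=h-max(0,min(.7,(u+3.5)*.25))
    p,r=corner_pose(u,hh,.5);move_l(p,r,speed=25);f=F()-f0
    print(round(u,1),round(hh,2),f.round(1))
    if f[0]<-6 or np.linalg.norm(f)>12:break
wait(.2);o=get_obs();d=RT.inv().apply(o['tcp_pos']-p);print(F()-f0,d,o['t'],o['grip_width'])
E
```

```text
-5.8 19.2 [0.6 1.3 0.4]
-5.3 19.2 [0.1 0.5 0.4]
-4.8 19.2 [ 1.2  0.8 -0.1]
-4.3 19.2 [0.3 0.7 0.8]
-3.8 19.2 [0.1 0.4 0.1]
-3.3 19.15 [1.  0.3 0.1]
-2.8 19.02 [ 0.3  1.6 -0.1]
-2.3 18.9 [0.6 0.5 0.8]
-1.8 18.77 [0.1 0.6 0.7]
-1.3 18.65 [0.2 1.1 1. ]
-0.8 18.52 [-1.2  2.1  2. ]
-0.3 18.5 [-3.2  1.7  3. ]
0.2 18.5 [-3.8  0.6  2.9]
0.7 18.5 [-5.7  0.7  3.9]
1.2 18.5 [-6.6  1.4  4.9]
[-6.62235512  1.26365248  4.61829394] [-2.07184332  0.06727247  0.31283055] 18.7833 12.747809451212579
```

```bash
python3 - <<'E'
from h import *
f0=np.load('f0.npy')
def go(u,h):
    p,r=corner_pose(u,h,.5);move_l(p,r,speed=30);f=F()-f0;d=RT.inv().apply(get_obs()['tcp_pos']-p)
    print(round(u,1),round(h,2),f.round(1),d.round(2));return f
go(-.5,18.5)
for h in np.arange(18.5,15.9,-.5):
    if abs(go(-.8,h)[2])>7:break
print('up')
for h in np.arange(h+.5,22.1,.5):
    if go(-.8,h)[2]<-6:break
go(-.8,h-2)
print(get_obs()['t'])
E
```

```text
-0.5 18.5 [-3.4  1.2  2.9] [-0.58  0.04  0.1 ]
-0.8 18.5 [-5.   0.7  3.9] [-0.25  0.02  0.1 ]
-0.8 18.0 [-5.4  1.9  5.2] [-0.24  0.05  0.57]
-0.8 17.5 [-4.8  1.   5.4] [-0.28  0.02  1.04]
-0.8 17.0 [-5.9  1.9  7.5] [-0.26  0.03  1.51]
up
-0.8 17.5 [-5.2  1.5  6.7] [-0.28  0.03  1.02]
-0.8 18.0 [-4.6  0.5  5. ] [-0.27  0.04  0.56]
-0.8 18.5 [-4.4  1.8  2.3] [-0.25  0.02  0.1 ]
-0.8 19.0 [-3.9 -0.   1.2] [-0.26  0.04 -0.36]
-0.8 19.5 [-2.8  0.5  0.5] [ 0.    0.08 -0.35]
-0.8 20.0 [-3.1  0.4 -0.3] [ 0.32  0.08 -0.22]
-0.8 20.5 [-1.2 -0.  -4.6] [ 0.33  0.03 -0.63]
-0.8 21.0 [ 0.7 -0.4 -9. ] [ 0.28  0.07 -1.02]
-0.8 19.0 [-0.4  1.2 -1.7] [ 0.3  -0.02  0.86]
22.2833
```

Engagement is confirmed: the tongue is blocked both upward and downward. I'll look with the wrist camera to see how far the board's top edge is from the lip.

```bash
python3 - <<'E'
from h import *
f0=np.load('f0.npy')
p,r=corner_pose(-.8,19,.5);wait(.2)
o=get_obs();print(F()-f0,RT.inv().apply(o['tcp_pos']-p),o['ee_rot']-r,o['t'])
im=get_image("wrist");np.save('ow.npy',o,allow_pickle=True)
C=cam("wrist",o)
for y in(70,50,30,0):
    print(y,[proj(C,O+RT.apply(q)).round(0) for q in([XE,y,64],[XE-.8,y,65],[XE+40,y,64])])
cv2.imwrite("pics/w2.png",cv2.resize(im[:,:,::-1],(800,600),interpolation=cv2.INTER_CUBIC))
E
```

```text
[-1.0681282   1.57313419 -0.53784445] [ 0.2540043  -0.07430234  0.80048457] [-0.02646478  0.01387313 -0.0044203 ] 22.4833
70 [array([385.,  93.]), array([383.,  93.]), array([501.,  92.])]
50 [array([381., 141.]), array([378., 141.]), array([491., 147.])]
30 [array([377., 186.]), array([374., 186.]), array([482., 198.])]
0 [array([371., 248.]), array([369., 248.]), array([470., 267.])]
```

View pics/w2.png

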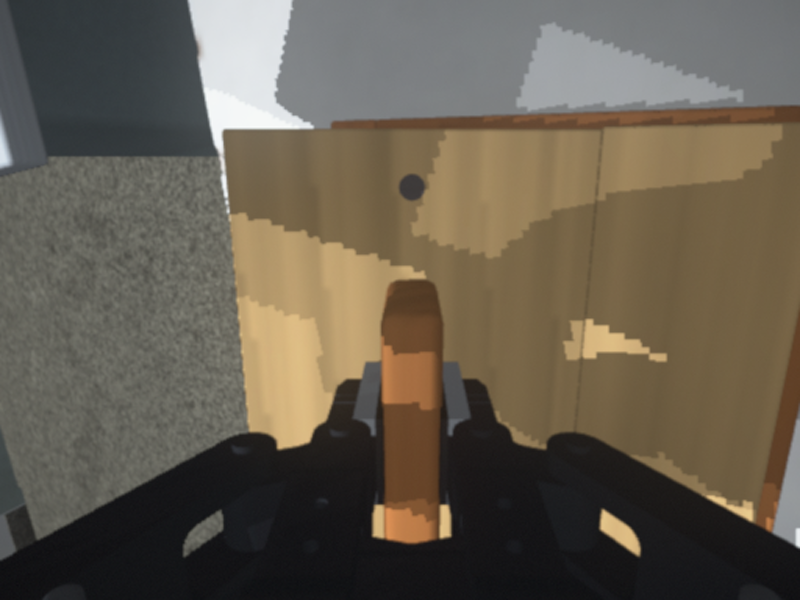

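The seam at about (603,130) to (580,430)/800 px is tight, and it lies where the estimated edge projects (385,93). So the board's top edge is at the lip, probably just over its upper corner. I'll back off 1.5 mm, drop under the lip top and feel again.

```bash
python3 - <<'E'
from h import *
f0=np.load('f0.npy')
def go(u,h,th=.5,v=30):
    p,r=corner_pose(u,h,th);move_l(p,r,speed=v);wait(.05);f=F()-f0;d=RT.inv().apply(get_obs()['tcp_pos']-p)
    print(round(u,1),round(h,2),f.round(1),'act',(u+d[0]).round(2),(h+d[2]).round(2));return f
go(-2.3,19)
for h in(18.5,18,17.6):
    if go(-2.3,h)[2]>5:break
for u in(-1.8,-1.3,-.8,-.3,.2,.7):
    if go(u,h)[0]<-6:break
print(get_obs()['t'])
E
```

```text
-2.3 19 [0.2 0.9 0.2] act -1.68 19.46
-2.3 18.5 [0.3 1.5 0.8] act -2.25 18.47
-2.3 18 [0.4 0.3 1.2] act -2.34 17.91
-2.3 17.6 [1.  1.5 1.2] act -2.32 17.56
-1.8 17.6 [ 0.8  0.2 -0.2] act -1.75 17.62
-1.3 17.6 [-0.9  0.4  0.4] act -1.49 17.58
-0.8 17.6 [-2.2  2.1  0.8] act -1.35 17.65
-0.3 17.6 [-5.   1.   2.2] act -1.25 17.69
0.2 17.6 [-5.6  0.9  3.3] act -1.16 17.74
0.7 17.6 [-7.1  1.4  3.9] act -1.11 17.79
25.5333
```

```bash
python3 - <<'E'
from h import *
f0=np.load('f0.npy')
def go(u,h,th,v=20):
    p,r=corner_pose(u,h,th);move_l(p,r,speed=v);f=F()-f0;d=RT.inv().apply(get_obs()['tcp_pos']-p)
    print(round(u,1),round(h,2),round(th,2),f.round(1),'d',d.round(2));return f
go(-1.6,17.8,.5)
for th in np.arange(.45,.03,-.05):
    s=1-th/.5
    f=go(-1.6-.7*s,17.8+.4*s,th)
    if np.linalg.norm(f)>18:print('stop');break
o=get_obs();print(o['t'],o['grip_width'],o['moment'])
E
```

```text
-1.6 17.8 0.5 [-2.   0.9 -0.1] d [ 0.21  0.02 -0.23]
-1.7 17.84 0.45 [-1.8  1.3  1.8] d [ 0.24 -0.02  0.21]
-1.7 17.88 0.4 [-1.1  0.6  1.2] d [ 0.32 -0.06  0.32]
-1.8 17.92 0.35 [-0.8  1.   1.5] d [ 0.32 -0.02  0.17]
-1.9 17.96 0.3 [-0.1  0.5 -0.3] d [0.43 0.01 0.08]
-2.0 18.0 0.25 [-0.9  0.7  0.6] d [ 0.47 -0.06  0.13]
-2.0 18.04 0.2 [0.9 0.2 0.3] d [ 0.44 -0.08  0.15]
-2.1 18.08 0.15 [-0.2  0.7  0.5] d [ 0.44 -0.08  0.21]
-2.2 18.12 0.1 [ 0.3  0.5 -0. ] d [ 0.49 -0.14  0.29]
-2.2 18.16 0.05 [ 0.6 -0.1  0.8] d [ 0.55 -0.18  0.36]
28.275 13.198357539820789 [-0.01441298 -0.07159156 -0.01076598]
```

Nearly force-free all the way. Next I'll finish lowering to rim contact and look.

```bash
python3 - <<'E'
from h import *
f0=np.load('f0.npy')
def go(u,h,th,v=20):
    p,r=corner_pose(u,h,th);move_l(p,r,speed=v);wait(.05);f=F()-f0;d=RT.inv().apply(get_obs()['tcp_pos']-p)
    print(round(u,1),round(h,2),round(th,3),f.round(1),'d',d.round(2));return f
for h,th in((18.2,.025),(18.2,0),(17.9,0),(17.6,0),(17.3,0),(17,0)):
    if go(-2.3,h,th)[2]>6:break
wait(.2);o=get_obs();print(o['t'],F()-f0,o['moment'],o['ee_rot'])
im=get_image("scene");cv2.imwrite("pics/s2.png",cv2.resize(im[200:320,250:410,::-1],None,fx=5,fy=5,interpolation=cv2.INTER_CUBIC))
im=get_image("wrist");cv2.imwrite("pics/w3.png",cv2.resize(im[:,:,::-1],(800,600)))
E
```

```text
-2.3 18.2 0.025 [-0.7  0.8  0.5] d [ 0.79 -0.22  0.54]
-2.3 18.2 0 [ 0.6  1.  -0.1] d [ 0.61 -0.22  0.46]
-2.3 17.9 0 [1.8 0.1 0.7] d [ 0.49 -0.15  0.27]
-2.3 17.6 0 [1.4 0.7 3.8] d [ 0.51 -0.12  0.56]
-2.3 17.3 0 [-0.1  1.9  7.9] d [ 0.51 -0.14  0.84]
29.975 [-0.41796929  2.60679183  9.26817578] [0.25173822 0.19149301 0.0055812 ] [1.79946025e+02 1.91360215e-02 8.20030088e+01]
```

View pics/s2.png

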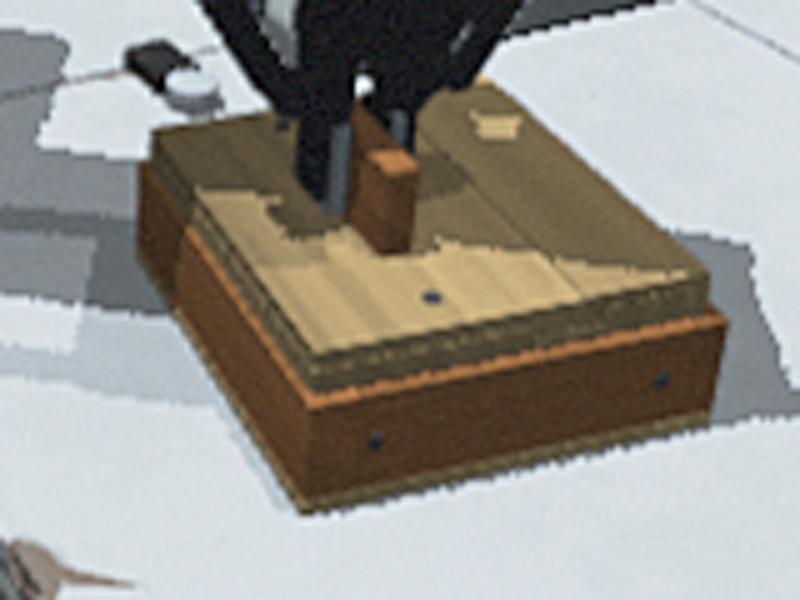

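View pics/w3.png

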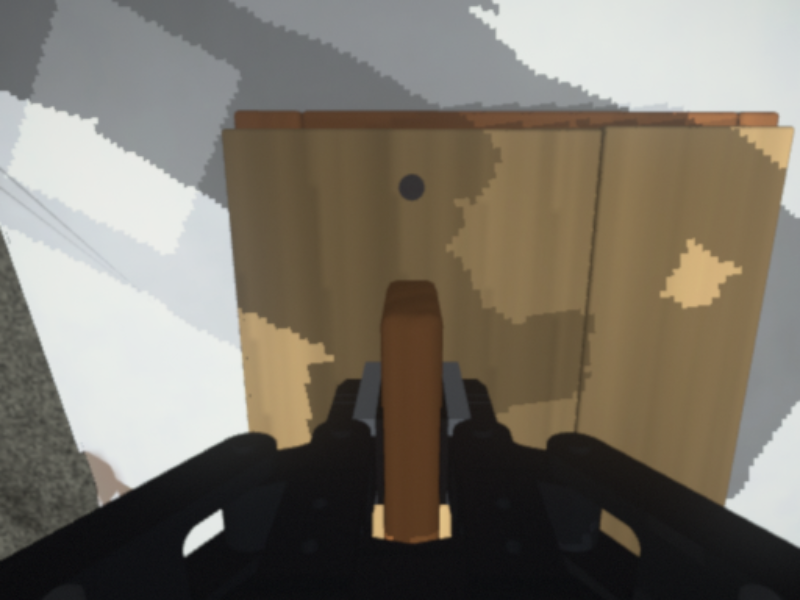

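Both views show the board flush with the back board, the seam tight and parallel (col ~603 to 578), and the ends aligned. I'll release, retreat and check.

```bash
python3 - <<'E'
from h import *
p=get_obs()['tcp_pos'].copy(); p[2]+=.3; move_l(p,speed=10)
grip(45);wait(.2)
p=get_obs()['tcp_pos'].copy(); p[2]+=130; move_l(p,speed=100)
p[2]+=30;goto(p,get_obs()['ee_rot']);wait(.4)
o=get_obs();print(o['t'],o['wrist_force'],o['tcp_pos'],o['grip_width'])
im=get_image("wrist")
cv2.imwrite("pics/w4.png",cv2.resize(im[60:290,150:400,::-1],None,fx=2.4,fy=2.4,interpolation=cv2.INTER_CUBIC))
E
```

```text
33.0583 [-0.44434527 -0.58753053  0.50327532] [ 525.47991018 -272.53343008  225.57425319] 45.1148373419425
```

View pics/w4.png

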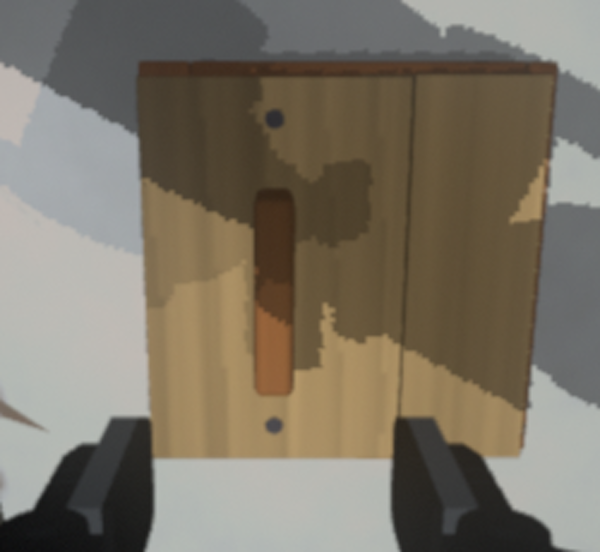

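The board lies square and closed with a uniform thin seam (col ~413 to 402), its ends are flush with the back board, and the gripper is clear.

```bash
python3 -c "
from station import *
print(sign_off())"
```

```text
the job is handed in; nothing more can be done
None
```

The cover board is on the tray with its tongue in the groove, lying flat and square by the last wrist picture, and the gripper is clear. I handed the job in at about 33 s of the 48 s allowed; `sign_off()` returned no verdict.

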